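Gauge the slot of the canvas stand

ROBOT

A 6-joint arm with a two-finger parallel gripper is mounted at the origin on the work surface. World frame = base frame: x ahead of the robot, y to its left, z up, the work surface at z = 0. Lengths are in m, angles in rad, forces in N, time in s.
With the tool pointing down it reaches from about 0.275 to 0.825 m from the base axis. Payload 4.9 kg.
Tool frame: the origin (TCP) lies midway between the tips of the shut fingers; the grasp point (between the pads) lies 19 mm behind it (grip_point_offset is the distance from the TCP to the grasp point, in m); z points along the fingers, y is the line along which they close (so a half turn about z gives the same grasp; the last joint's range is limited). The gripper opens to 85 mm and grips with 20 to 120 N. Pads are 22 mm wide; open, the fingers measure 114 mm over their backs; the gripper's body (76 mm by 85 mm) begins 54 mm behind the grasp point. The pads swing forward as they close: fully open they stand 13 mm farther back than shut.
Start: joints at [1.17, 0.326, -0.193, 1.052, 0, 1.437], TCP at [0.145, 0.531, 0.231] pointing down, gripper open.
Joint ranges: [-2.65, 2.65], [-0.97, 1.79], [-1.3, 1.35], [-1.93, 2.1], [-1.47, 1.37], [-3.14, 3.14]. Speed limits (rad/s): [2.57, 2.57, 3.14, 3.14, 3.14, 3.14].

INTERFACE

Orientations are given as a rotation vector (axis times angle).
In Python, from cell import * gives the robot as it stands. Calls block until the motion is done:
- movep(position, orientation): joint-space move of the TCP to a pose.
- move_l(position, velocity=0.15, rot=None, until_force=None): straight line of the TCP; rot=None keeps the orientation; velocity is the mean speed in m/s. With until_force (N) it stops when the force on the tool has changed by that much, and returns True; else False.
- set_joints(angles): joint-space move.
- let_go() and grab(newtons=None): open the fingers fully, or close them until they stop; newtons is the grip in N (None keeps the last).
- sleep(seconds).
- ik(position, orientation): joint angles nearest the present ones, or None.
- get_state(): the state.
- grab_frame(name): name is "scene" or "side" or "wrist"; returns a dict with "img" (480x640x3 uint8, red, green, blue), "fx", "fy", "cx", "cy" (pixels), "cam_to_world" (4x4, takes a point from camera to world coordinates); the wrist camera has in their place "T_tool_cam" (4x4, takes a point from camera to tool coordinates, whose origin is the TCP and whose axes are the flange's). Camera axes: x right, y down, z forward; pixel columns grow to the right and rows downward; lengths in m; the calibration is good to about 2 mm. A picture is of the moment at which its call begins: read the wrist's pose just before it. There is no depth.
A pose or a line that the arm cannot do raises MotionError and nothing moves.
- sign_off(): hands the job in; it is judged then, once.
Trained networks look in the newest picture that a camera, given by its name, has taken for a name from the list of things; names that differ only in an ending like _2 or _b are one class to them, and where a whole thing is asked for, a point or a joint stands for the part that bears it (a point fixed in the world has none). Each returns a list of dicts, best first, with "score" (0 to 1); they miss things now and then, are a little off and sometimes report something else, mostly with a low value. They report only what shows in the picture. A call takes as long as a camera call. They do not tell look-alikes from the thing itself.
- spot_in(camera, name): "centre" ([column, row] in pixels, amid what is visible of it).
- silhouettes(camera, name): "mask" (480x640 bool, what is visible of it) and "centre" ([column, row] in pixels, amid what is visible of it).
- tip_of(camera, name): "centre" ([column, row] in pixels: a listed point, or the origin of a listed thing).
The state is a dict: "clock": time; "q": joint angles; "joint_velocities": joint speeds; "tau": joint torques, N m; "position": TCP position; "eef_rot": TCP orientation; "contact_force": force on the tool from outside, world axes, zero at the start; "wrist_torque": the same for the moment, N m; "finger_gap": opening from 0.0 (shut) to 1.0 (fully open); "grasp_force": force on a finger pad.
Only numpy, scipy, OpenCV 4.12 (cv2) and the standard library are available. Lean on these libraries where they do the work, as an engineer would, in place of code of your own. Each camera call takes 0.05 s, during which the arm holds its last target. There are 200 camera calls.

TASK

Find out how wide the slot of the canvas stand on the black board is: the thinnest gauge leaf (yellow grip) already stands loose in it. Go on with the thicker leaves in order, blue grip and then red, standing each one centred and lengthways in the free part of the slot and leaving it there; the first one that will not go down is left standing upright across the slot's mouth. Any leaf thicker than that one stays untouched on the bench, and the yellow one stays in the slot.

Things in the scene. Friction and masses are not known exactly. Their poses are not given: they have to be found in the camera images.
- stand: fixed black board 230 (x) by 150 (y) by 12 mm thick, origin at the centre of its underside, z up. On it two white rails along x, 210 long, 24 thick, tops 62 mm above the bench. Between them an open-topped slot along x, centred on y = 0, floor at 12 mm; its width is unknown, 24 or 48 mm. (The like rails on a plain wooden board are a spare.)
- leaf_thin: gauge leaf standing upright: wooden block 12 mm thick (y), 40 wide (x), 75 high (z, up), with a yellow grip centred on top, 32 (x) by 14 (y) by 45 mm high; 120 mm in all. Origin: centre of the underside. Stands loose in the slot, centred 50 to 75 mm from the stand's middle towards its -x end; the rest of the slot is free.
- leaf_middle: gauge leaf standing upright: wooden block 36 mm thick (y), 40 wide (x), 75 high (z, up), with a blue grip centred on top, 32 (x) by 14 (y) by 45 mm high; 120 mm in all. Origin: centre of the underside. About 90 g; stands on the open bench.
- leaf_thick: gauge leaf standing upright: wooden block 60 mm thick (y), 40 wide (x), 75 high (z, up), with a red grip centred on top, 32 (x) by 14 (y) by 45 mm high; 120 mm in all. Origin: centre of the underside. About 140 g; stands on the open bench. It is too thick for either width of slot.
There are look-alikes about, which are no part of the job. What is shaped like the leaf_middle but green or pink is not meant.

How it is judged:
By the outcome, as a careful person would: the job done as asked, in the order asked, and still so for the second after the job is handed in, with the robot touching nothing.
It also fails if it takes over 58 s, if anything falls off the work surface, if the arm or the gripper's body presses on something with over 40 N, if the wrist force passes 120 N, or if a joint passes its speed limit or range.

## Working session

There is one attempt and no reset: what is moved stays moved. The work goes in short steps, each a Python script; the robot and the scene stay as the last script left them, time stands still between calls to the robot, and variables do not carry over. Pictures are saved under pics/ and viewed, at most 10 in all, crops included, and the job is handed in when it is done.

```bash
ls; mkdir -p pics; python3 - <<'E'
from cell import *
import cv2,numpy as np
s=get_state();print(s['clock'],s['position'],s['eef_rot'],s['finger_gap'])
ims=[]
for c in ('scene','side'):
    f=grab_frame(c);im=f['img'];print(c,f['fx'],f['cx'],f['cy'],np.round(f['cam_to_world'],4).tolist())
    cv2.imwrite(f'pics/{c}0.png',im[:,:,::-1])
    for n in ('stand','leaf_thin','leaf_middle','leaf_thick'):
        print(c,n,[(np.round(d['centre'],1).tolist(),round(d['score'],2)) for d in spot_in(c,n)],'org',[(np.round(d['centre'],1).tolist(),round(d['score'],2)) for d in tip_of(c,n)])
E
```

```text
pics
0.0 [0.14474697 0.52998394 0.23049157] [-4.17769577e-01 -3.11320024e+00  2.68424981e-03] 0.9988477278395815
scene 490.3752622574914 323.7604756347479 239.85088037061396 [[0.6411, 0.5076, -0.5757, 0.9504], [0.7673, -0.4089, 0.4939, -0.3091], [0.0153, -0.7584, -0.6516, 0.4746], [0.0, 0.0, 0.0, 1.0]]
scene stand [([205.6, 343.0], 0.78)] org [([207.7, 322.1], 0.61)]
scene leaf_thin [([181.0, 242.0], 0.68)] org [([192.0, 283.8], 0.76)]
scene leaf_middle [([418.3, 281.7], 0.83), ([393.3, 230.5], 0.82), ([348.2, 144.8], 0.72), ([477.2, 177.1], 0.69), ([461.8, 239.5], 0.56)] org [([466.5, 220.6], 0.96), ([413.4, 307.3], 0.93), ([454.2, 269.7], 0.8), ([347.6, 169.7], 0.8), ([390.3, 260.4], 0.63)]
scene leaf_thick [([414.5, 154.3], 0.77)] org [([410.9, 183.7], 0.8)]
side 546.8772528145759 326.44751193324254 239.24620513424557 [[0.9828, -0.1387, 0.1224, 0.4753], [-0.1849, -0.7212, 0.6676, -0.4811], [-0.0043, -0.6787, -0.7344, 0.6004], [0.0, 0.0, 0.0, 1.0]]
side stand [([355.3, 419.3], 0.91)] org [([350.2, 381.2], 0.64)]
side leaf_thin [([293.4, 338.6], 0.72)] org [([297.3, 369.5], 0.78), ([267.5, 158.1], 0.65)]
side leaf_middle [([421.5, 207.3], 0.88), ([389.8, 162.8], 0.85), ([204.7, 170.4], 0.81), ([338.7, 138.7], 0.8), ([360.0, 196.8], 0.57)] org [([357.0, 220.5], 0.95), ([337.4, 157.3], 0.88), ([413.5, 232.3], 0.82), ([211.3, 195.1], 0.69), ([382.9, 190.1], 0.59)]
side leaf_thick [([263.0, 136.0], 0.75), ([361.9, 193.0], 0.19)] org [([264.8, 160.1], 0.56)]
```

View pics/scene0.png

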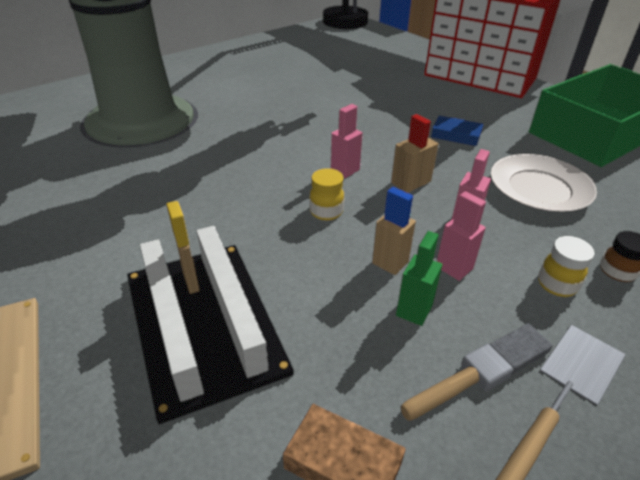

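View pics/side0.png

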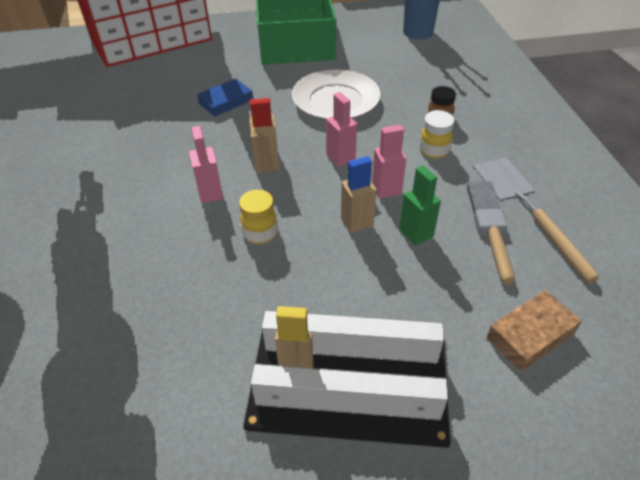

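Blue leaf: scene (393,230), side (360,196), with wooden body and blue grip. Red leaf: scene (414,154), side (263,136). Stand on the black board: scene (205,343). Look-alikes for the blue leaf are green at scene (418,282) and pink at (348,145), (477,177) and (462,240). The spare rails on plain wood would be at the left edge of the scene view. Next I fit the poses to the masks.

```bash
cat > h.py <<'E'
from cell import *
import cv2,numpy as np
from scipy.optimize import minimize
from scipy.spatial.transform import Rotation as R
def cam(c):
    s=get_state();f=grab_frame(c)
    if 'cam_to_world' in f: T=np.array(f['cam_to_world'])
    else:
        W=np.eye(4);W[:3,:3]=R.from_rotvec(s['eef_rot']).as_matrix();W[:3,3]=s['position'];T=W@np.array(f['T_tool_cam'])
    f['T']=T;return f
def proj(f,P):
    C=(np.asarray(P)-f['T'][:3,3])@f['T'][:3,:3]
    return np.c_[f['fx']*C[:,0]/C[:,2]+f['cx'],f['fy']*C[:,1]/C[:,2]+f['cy']]
def onplane(f,uv,z=0.):
    d=f['T'][:3,:3]@[(uv[0]-f['cx'])/f['fx'],(uv[1]-f['cy'])/f['fy'],1];o=f['T'][:3,3]
    return (o+d*(z-o[2])/d[2])[:2]
def box(x0,x1,y0,y1,z0,z1): return np.array([[x,y,z] for x in(x0,x1) for y in(y0,y1) for z in(z0,z1)])
def leaf(t): return [box(-.02,.02,-t/2,t/2,0,.075)],[box(-.016,.016,-.007,.007,.075,.12)]
def place(p,B,z=0): 
    c,s=np.cos(p[2]),np.sin(p[2]);return B@np.array([[c,s,0],[-s,c,0],[0,0,1]])+[p[0],p[1],z]
def render(f,p,boxes,z=0):
    m=np.zeros((480,640),np.uint8)
    for B in boxes:
        h=cv2.convexHull(proj(f,place(p,B,z)).astype(np.float32))
        cv2.fillConvexPoly(m,np.round(h*16).astype(np.int32),255,cv2.LINE_AA,4)
    return m/255.
def fit(items,p0,z=0,step=(.006,.006,.15)):
    """items: (frame, mask, boxes)"""
    def cost(p):
        t=0
        for f,m,b in items:
            r=render(f,p,b,z);t+=1-np.minimum(r,m).sum()/np.maximum(r,m).sum()
        return t/len(items)
    best=None
    for st in (step,np.array(step)/-2):
        S=np.vstack([p0]+[np.array(p0)+np.eye(3)[i]*st[i] for i in range(3)])
        r=minimize(cost,p0,method='Nelder-Mead',options=dict(initial_simplex=S,xatol=1e-4,fatol=1e-5))
        if best is None or r.fun<best.fun: best=r
        p0=best.x
    return best.x,best.fun
def hue(im,name):
    h,s,v=cv2.split(cv2.cvtColor(im,cv2.COLOR_RGB2HSV).astype(int)) if 0 else [a.astype(int) for a in cv2.split(cv2.cvtColor(im,cv2.COLOR_RGB2HSV))]
    if name=='blue': return (abs(h-113)<12)&(s>150)
    if name=='red': return ((h<6)|(h>174))&(s>170)
    if name=='yellow': return (abs(h-24)<7)&(s>150)
    if name=='white': return (s<40)&(v>110)
E
cat > m.py <<'E'
from h import *
F={c:cam(c) for c in('scene','side')}
pos={}
for c in F:
    for n in('leaf_middle','leaf_thick'):
        print(c,n,[np.round(onplane(F[c],d['centre']),3).tolist()+[[int(v) for v in d['centre']]] for d in tip_of(c,n)])
def near(c,n,uv): 
    L=silhouettes(c,n); d=min(L,key=lambda d:np.hypot(*(np.array(d['centre'])-uv))); print(c,n,d['centre'],round(d['score'],2)); return d['mask'].astype(float)
def blob(c,col,uv):
    k,l,st,ce=cv2.connectedComponentsWithStats(hue(F[c]['img'],col).astype(np.uint8))
    i=1+np.argmin([np.hypot(*(e-uv))+(1e3 if s[4]<80 else 0) for e,s in zip(ce[1:],st[1:])]);print(c,col,ce[i],st[i][4]);return (l==i)*1.
for n,t,col,uv,g,gr in(('leaf_middle',.036,'blue',dict(scene=(393,230),side=(360,196)),(390.3,260.4),dict(scene=(398,207),side=(360,173))),
  ('leaf_thick',.06,'red',dict(scene=(414,154),side=(263,136)),(411,184),dict(scene=(419,131),side=(261,112)))):
    b,gp=leaf(t);it=[]
    for c in F: it+=[(F[c],near(c,n,uv[c]),b+gp),(F[c],blob(c,col,gr[c]),gp)]
    x=onplane(F['scene'],g)
    res=[fit(it,[*x,a]) for a in np.arange(4)*np.pi/4]
    for r in sorted(res,key=lambda r:r[1])[:2]: print(n,np.round(r[0],4),round(r[1],3))
# stand
x=onplane(F['scene'],(207.7,322.1));print('stand0',x,onplane(F['side'],(350,381)))
board=[box(-.115,.115,-.075,.075,0,.012)]
M={c:near(c,'stand',dict(scene=(205,343),side=(355,419))[c]) for c in F}
for w in(.024,.048):
    rails=[box(-.105,.105,s*w/2,s*(w/2+.024),.012,.062) for s in(-1,1)]
    it=[]
    for c in F:
        roi=cv2.dilate(cv2.morphologyEx(M[c],cv2.MORPH_CLOSE,np.ones((25,25))),np.ones((5,5)))
        it+=[(F[c],M[c],board+rails),(F[c],hue(F[c]['img'],'white')*roi,rails)]
    res=[fit(it,[*x,a]) for a in (-1,-.5,0,.5)]
    r=min(res,key=lambda r:r[1]);print('stand',w,np.round(r[0],4),round(r[1],3))
y,gp=leaf(.012)
it=[(F[c],blob(c,'yellow',u),gp) for c,u in(('scene',(178,222)),('side',(293,325)))]
x=onplane(F['scene'],(192,284),.012)
print('thin',*fit(it,[*x,r[0][2]],z=.012))
E
python3 m.py
```

```text
scene leaf_middle [[0.625, 0.096, [390, 260]], [0.703, 0.056, [412, 305]], [0.414, 0.201, [346, 171]], [0.632, 0.259, [466, 218]], [0.697, 0.147, [453, 271]]]
scene leaf_thick [[0.505, 0.274, [412, 179]]]
side leaf_middle [[0.635, 0.251, [340, 157]], [0.707, 0.055, [413, 231]], [0.41, 0.199, [210, 193]], [0.692, 0.159, [386, 187]], [0.631, 0.095, [358, 220]]]
side leaf_thick [[0.509, 0.267, [267, 160]], [0.56, -0.168, [349, 380]]]
scene leaf_middle [392.9, 232.6] 0.83
scene blue [397.78940568 206.05426357] 774
side leaf_middle [362.2, 196.0] 0.98
side blue [359.09751773 172.24113475] 564
leaf_middle [0.627  0.0924 2.8854] 0.184
leaf_middle [ 0.6272  0.0928 -0.1188] 0.186
scene leaf_thick [414.6, 154.8] 0.79
scene red [418.93902439 130.40447154] 492
side leaf_thick [263.6, 136.3] 0.56
side red [260.66508314 112.0783848 ] 421
leaf_thick [0.5068 0.2667 3.0888] 0.204
leaf_thick [ 0.5066  0.2675 -0.0324] 0.205
stand0 [ 0.56082071 -0.16124566] [ 0.56014513 -0.16944912]
scene stand [203.8, 341.0] 0.86
side stand [355.3, 418.8] 0.67
stand 0.024 [ 0.5581 -0.1653 -0.2742] 0.686
stand 0.048 [ 0.558  -0.1652 -0.2758] 0.597
scene yellow [177.55935614 223.19517103] 497
side yellow [292.02211874 323.82654249] 859
thin [ 0.49780901 -0.14741912 -0.33158124] 0.2694965640226008
```

```bash
cat >> h.py <<'E'
def down(psi): return (R.from_euler('z',psi)*R.from_euler('x',np.pi)).as_rotvec()
E
python3 - <<'E'
from h import *
for nm,p in(('blue',(.60,.09,.32)),('stand',(.53,-.16,.36))):
    movep(list(p),down(np.pi-.2));f=cam('wrist');print(nm,get_state()['clock'],get_state()['q'])
    np.savez(f'{nm}.npz',**{k:f[k] for k in('img','fx','fy','cx','cy','T')})
    im=f['img'][:,:,::-1].copy();cv2.imwrite(f'pics/w_{nm}.png',im)
a,b=[cv2.imread(f'pics/w_{n}.png') for n in('blue','stand')]
cv2.imwrite('pics/w2.png',cv2.resize(np.vstack([a,b]),(420,600)) if 0 else cv2.resize(np.hstack([a,b]),(800,300)))
E
```

```text
blue 3.8333 [2.88966186e-02 3.98486604e-01 1.38289644e-01 1.31079607e+00
 2.27170122e-04 2.27385682e-01]
stand 4.9083 [-4.24428235e-01  2.85805763e-01  7.60662565e-02  1.36148792e+00
  4.76483247e-04 -2.26172565e-01]
```

View pics/w2.png

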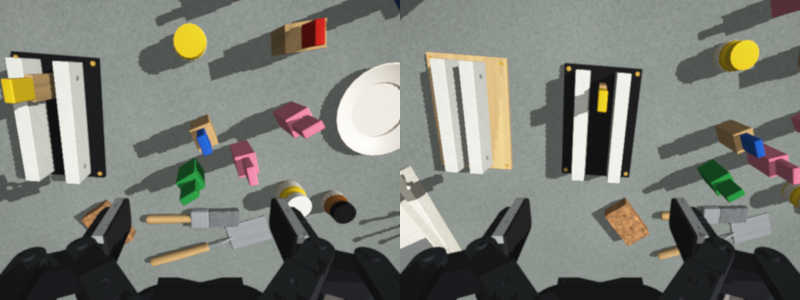

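```bash
cat > m2.py <<'E'
from h import *
fs=dict(np.load('stand.npz'));fb=dict(np.load('blue.npz'));S=cam('scene');D=cam('side')
def blob(f,mask,uv,amin=80):
    k,l,st,ce=cv2.connectedComponentsWithStats(mask.astype(np.uint8))
    i=1+np.argmin([np.hypot(*(e-uv))+(1e3 if s[4]<amin else 0) for e,s in zip(ce[1:],st[1:])]);print('  blob',ce[i].round(),st[i][4]);return (l==i)*1.
# grips
def grip(col,p,fr,z=0):
    _,gp=leaf(.036);it=[]
    for f in fr:
        uv=proj(f,[[p[0],p[1],z+.1]])[0];it.append((f,blob(f,hue(f['img'],col),uv),gp))
    for sub in (it,it[-1:]):
        r=min((fit(sub,[p[0],p[1],a],z) for a in(-.5,-.2,.1)),key=lambda r:r[1]);print(col,len(sub),r[0].round(4),round(r[1],3))
grip('blue',(.627,.0925),(S,D,fb));grip('red',(.5068,.267),(S,D,fb));grip('yellow',(.498,-.147),(S,D,fs),.012)
v=fs['img'].max(2);ro=np.zeros(v.shape,bool);ro[90:305,250:400]=1
print(np.percentile(v[ro],[5,25,50,75,95]))
white=((v>190)&(cv2.cvtColor(fs['img'],cv2.COLOR_RGB2HSV)[:,:,1]<50)&ro)*1.
k,l,st,ce=cv2.connectedComponentsWithStats(white.astype(np.uint8))
for i in range(1,k):
    if st[i][4]>500:
        pts=np.argwhere(l==i)[:,::-1].astype(np.float32);r=cv2.minAreaRect(pts);c=np.array([onplane(fs,q,.062) for q in cv2.boxPoints(r)]);e=np.linalg.norm(np.diff(c,axis=0),axis=1)
        print('rail',c.mean(0).round(4),e.round(4),'yaw',[round(float(np.arctan2(*(d[::-1]))),4) for d in np.diff(c,axis=0)])
for w in(.024,.048):
    tops=[box(-.105,.105,s*w/2,s*(w/2+.024),.0619,.062) for s in(-1,1)]
    r=min((fit([(fs,white,tops)],[.558,-.165,a]) for a in(-.4,-.2,0)),key=lambda r:r[1]);print('stand',w,r[0].round(4),round(r[1],3))
E
python3 m2.py
```

```text
blob [398. 206.] 774
  blob [359. 172.] 564
  blob [326. 228.] 623
blue 3 [0.6275 0.0912 0.0475] 0.265
blue 1 [0.6295 0.091  0.059 ] 0.242
  blob [419. 130.] 493
  blob [261. 112.] 423
  blob [502.  53.] 1431
red 3 [ 0.5082  0.2654 -0.4505] 0.278
red 1 [ 0.5076  0.2635 -0.0268] 0.199
  blob [178. 223.] 485
  blob [292. 324.] 853
  blob [324. 161.] 681
yellow 3 [ 0.4992 -0.1497 -0.3268] 0.222
yellow 1 [ 0.4991 -0.1499 -0.2925] 0.09
[ 18.  32. 148. 158. 242.]
rail [ 0.47   -0.1791] [0.0439 0.0241 0.0439] yaw [2.867, 1.3326, -0.2559]
rail [ 0.5693 -0.1333] [0.2104 0.0234 0.2109] yaw [2.8531, 1.2694, -0.2705]
rail [ 0.5854 -0.2112] [0.1372 0.024  0.1372] yaw [2.8653, 1.3285, -0.2587]
stand 0.024 [ 0.5626 -0.1572 -0.2796] 0.636
stand 0.048 [ 0.5597 -0.1671 -0.2732] 0.158
```

The slot is 48 mm wide, and the free-standing yellow leaf is near the stand's -x end. Next is a closer look at the blue leaf to get its yaw.

```bash
python3 - <<'E'
from h import *
movep([.56,.09,.23],down(np.pi-.1));f=cam('wrist')
np.savez('blue2.npz',**{k:f[k] for k in('img','fx','fy','cx','cy','T')})
im=f['img'][:,:,::-1].copy();uv=proj(f,[[.627,.092,.1]])[0];print(uv)
for yaw,c in((0,(0,255,255)),(-.2,(255,255,255))):
    q=proj(f,place([.627,.092,yaw],box(-.016,.016,-.007,.007,.12,.12)[[0,2,6,4]]));cv2.polylines(im,[np.round(q*16).astype(int)],True,c,1,cv2.LINE_AA,4)
x,y=[int(v) for v in uv];x0=max(0,x-100);y0=max(0,y-75)
print(x0,y0);cv2.imwrite('pics/c.png',cv2.resize(im[y0:y0+150,x0:x0+200],None,fx=4,fy=4,interpolation=cv2.INTER_CUBIC))
E
```

```text
[332.78181644 305.78107257]
232 230
```

View pics/c.png

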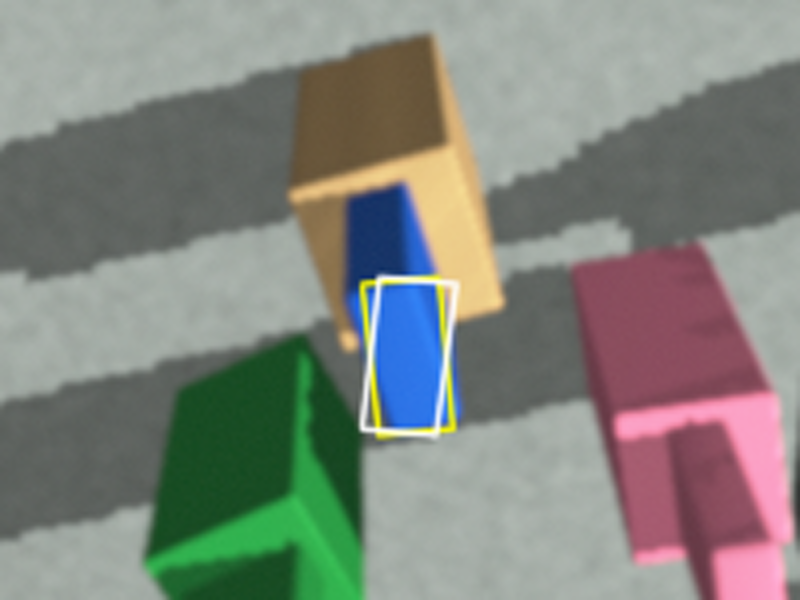

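The crop shows the blue grip on a wooden block, with top-face corners at about crop (350,300), (437,277), (460,412) and (385,430). Green is at the lower left and pink on the right. Its yaw is a bit above 0, so I back-project the corners.

```bash
python3 - <<'E'
from h import *
f=dict(np.load('blue2.npz'))
g=lambda p,z:onplane(f,(232+p[0]/4,230+p[1]/4),z)
c=np.array([g(p,.12) for p in((350,300),(437,277),(460,412),(385,430))])
print('grip',c.round(4).tolist(),c.mean(0).round(4),np.arctan2(*(c[2]-c[1]+c[3]-c[0])[::-1]))
b=np.array([g(p,.075) for p in((290,198),(447,147),(503,303),(350,350))])
print('body',b.round(4).tolist(),b.mean(0).round(4),np.arctan2(*(b[2]-b[1]+b[3]-b[0])[::-1]),np.linalg.norm(np.diff(b,axis=0),axis=1))
h,s,v=cv2.split(cv2.cvtColor(f['img'],cv2.COLOR_RGB2HSV))
m=((abs(h.astype(int)-110)<15)&(s>120));m[:270]=0;m[345:]=0;m[:,:300]=0;m[:,370:]=0
r=fit([(f,m*1.,leaf(.036)[1])],[.627,.092,.15]);print(r,m.sum())
for yaw in(.18,.18+np.pi): print(ik([.627,.092,.09],down(yaw)))
E
```

```text
grip [[0.6145, 0.0828], [0.6114, 0.099], [0.6399, 0.1009], [0.6424, 0.0866]] [0.627  0.0923] 0.10134640272027419
body [[0.6136, 0.0701], [0.6054, 0.1038], [0.6428, 0.1129], [0.6509, 0.079]] [0.6282 0.0915] 0.2356078997157017 [0.03468617 0.03849216 0.03482426]
(array([0.62719917, 0.09144721, 0.12118656]), np.float64(0.15329050528068233)) 1209
[ 0.02928735  0.5953749  -0.14412702  0.8312944   0.          2.99088001]
[ 0.02928735  0.5953749  -0.14412702  0.8312944   0.         -0.15071265]
```

```bash
cat >> h.py <<'E'
STAND=np.array([.5597,-.1672,-.272])
def slot(u,v=0): 
    c,s=np.cos(STAND[2]),np.sin(STAND[2]);return [STAND[0]+c*u-s*v,STAND[1]+s*u+c*v]
def st(t=''):
    s=get_state();print(t,round(s['clock'],2),s['position'].round(4) if hasattr(s['position'],'round') else s['position'],'gap',round(s['finger_gap'],3),'gf',round(s['grasp_force'],1),'F',np.round(s['contact_force'],1))
E
python3 - <<'E'
from h import *
o=down(np.pi+.22)
movep([.6275,.092,.19],o);move_l([.6275,.092,.084],.12);st('at')
grab(40);st('grab');move_l([.6275,.092,.24],.15);st('up')
p=slot(.02);movep([*p,.24],down(np.pi+STAND[2]));st('over')
f=cam('wrist');np.savez('over.npz',**{k:f[k] for k in('img','fx','fy','cx','cy','T')});g=cam('side')['img']
cv2.imwrite('pics/over.png',cv2.resize(np.hstack([f['img'],g])[:,:,::-1],(800,300)))
E
```

```text
at 7.59 [0.6282 0.092  0.0851] gap 1.0 gf 0.0 F [-0.  -1.   0.6]
grab 8.24 [0.6277 0.092  0.0841] gap 0.162 gf 39.7 F [ 0.3 -0.9  1.2]
up 9.43 [0.6268 0.092  0.2388] gap 0.161 gf 39.4 F [ 0.2 -0.7 -1.1]
over 10.48 [ 0.5792 -0.1715  0.2398] gap 0.157 gf 39.3 F [-0.2 -0.  -1.7]
```

View pics/over.png

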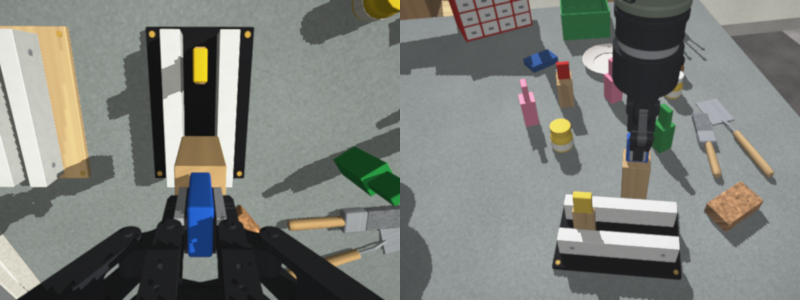

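The blue leaf is held upright, aligned and above the slot. I check the slot's centreline in this wrist picture, then lower it.

```bash
cat >> h.py <<'E'
def rails(f):
    """inner rail-top edges near the slot line, in stand coordinates"""
    v=f['img'].min(2);out=[]
    c,s=np.cos(STAND[2]),np.sin(STAND[2])
    for u in np.arange(-.1,-.01,.006):
        vs=np.arange(-.06,.06,.0005);P=np.array([[*slot(u,w),.062] for w in vs]);q=np.round(proj(f,P)).astype(int)
        if (q<0).any() or (q[:,0]>639).any() or (q[:,1]>479).any(): continue
        b=(v[q[:,1],q[:,0]]>185).astype(int);a=vs[b>0]
        hi,lo=a[a>.01],a[a<-.01]
        if len(hi)>10 and len(lo)>10: out.append([u,lo.min(),lo.max(),hi.min(),hi.max()])
    return np.array(out)
E
python3 - <<'E'
from h import *
f=dict(np.load('over.npz'));r=rails(f);print(r.round(4))
f=dict(np.load('stand.npz'));print(rails(f).round(4))
E
```

```text
[[-0.1    -0.0475 -0.0225  0.025   0.0475]
 [-0.094  -0.047  -0.022   0.0245  0.048 ]
 [-0.088  -0.0475 -0.022   0.0245  0.0475]
 [-0.082  -0.047  -0.0225  0.0245  0.048 ]
 [-0.076  -0.047  -0.0225  0.025   0.0475]
 [-0.07   -0.0475 -0.032   0.025   0.0475]
 [-0.064  -0.047  -0.038   0.0245  0.048 ]
 [-0.028  -0.04   -0.0225  0.0245  0.0475]
 [-0.022  -0.0475 -0.022   0.0245  0.048 ]
 [-0.016  -0.048  -0.022   0.025   0.0475]
 [-0.01   -0.0475 -0.0225  0.024   0.0475]]
[[-0.1    -0.047  -0.024   0.0245  0.048 ]
 [-0.094  -0.048  -0.0235  0.025   0.0475]
 [-0.088  -0.0475 -0.023   0.0245  0.047 ]
 [-0.082  -0.0475 -0.024   0.025   0.0475]
 [-0.076  -0.047  -0.0245  0.0245  0.047 ]
 [-0.07   -0.048  -0.032   0.024   0.048 ]
 [-0.064  -0.048  -0.037   0.0245  0.0475]
 [-0.028  -0.0405 -0.024   0.0245  0.048 ]
 [-0.022  -0.047  -0.0235  0.024   0.0475]
 [-0.016  -0.048  -0.0235  0.0245  0.047 ]
 [-0.01   -0.048  -0.024   0.025   0.0475]]
```

```bash
python3 - <<'E'
from h import *
p=slot(.02,.0005)
print(move_l([*p,.15],.12));st()
print(move_l([*p,.112],.08,until_force=8));st()
print(move_l([*p,.094],.03,until_force=5));st('down')
s=get_state()
if s['position'][2]<.103:
    let_go();sleep(.15);st('open');move_l([*p,.22],.15)
    movep([.45,.24,.26],down(np.pi-.05));st('red view')
f=cam('wrist');np.savez('red.npz',**{k:f[k] for k in('img','fx','fy','cx','cy','T')})
uv=proj(f,[[.507,.266,.1]])[0];print(uv);im=f['img'][:,:,::-1]
x0=int(np.clip(uv[0]-100,0,440));y0=int(np.clip(uv[1]-90,0,330));print(x0,y0)
a=cv2.resize(im[y0:y0+150,x0:x0+200],(480,360),interpolation=cv2.INTER_CUBIC);b=cv2.resize(cam('side')['img'][280:460,220:480,::-1],(320,222))
c=np.zeros((360,800,3),np.uint8);c[:,:480]=a;c[:222,480:]=b;cv2.imwrite('pics/red.png',c)
E
```

```text
False
 11.48 [ 0.5797 -0.1722  0.1508] gap 0.157 gf 39.3 F [ 0.3 -0.4 -1.7]
False
 12.11 [ 0.5792 -0.1721  0.1121] gap 0.158 gf 39.3 F [ 0.1 -0.2 -1.5]
True
down 12.64 [ 0.5791 -0.1723  0.096 ] gap 0.16 gf 40.1 F [ 0.8 -0.7  3.2]
open 13.48 [ 0.5783 -0.1718  0.0954] gap 1.002 gf 0.0 F [ 0.3 -1.1  0.1]
red view 16.06 [0.4506 0.2393 0.2598] gap 0.992 gf 0.0 F [-0.2  0.2  1.3]
[355.65784222 278.16661363]
255 188
```

View pics/red.png

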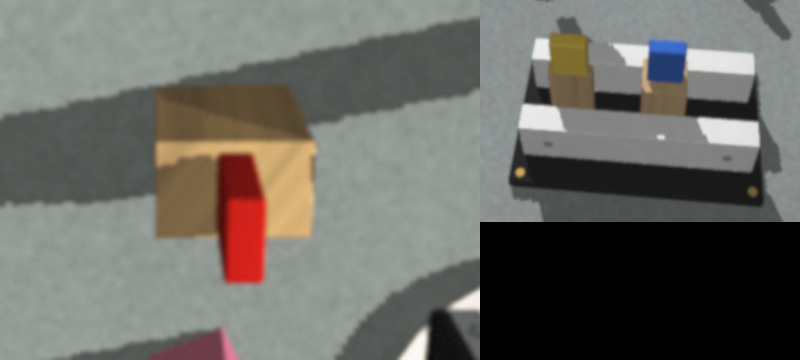

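Blue is down in the slot. Red is at crop (235,190), with body-top corners (156,141), (315,141), (312,237) and (157,237), and nothing near it on its ±y sides.

```bash
python3 - <<'E'
from h import *
f=dict(np.load('red.npz'))
def q(P,z):
    c=np.array([onplane(f,(255+x/2.4,188+y/2.4),z) for x,y in P]);a=np.arctan2(*(c[2]-c[1]+c[3]-c[0])[::-1]);b=np.arctan2(*(c[1]-c[0]+c[2]-c[3])[::-1])-np.pi/2
    print(c.mean(0).round(4),round(a,3),round(b,3),np.linalg.norm(np.diff(c,axis=0),axis=1).round(4));return c.mean(0),b
g,_=q([(226,198),(265,198),(263,282),(227,282)],.12);m,b=q([(156,141),(315,141),(312,237),(157,237)],.075)
x,y=(g+m)/2;yaw=b
yaw=(yaw+np.pi/2)%np.pi-np.pi/2;print(x,y,yaw)
assert abs(x-.507)<.008 and abs(y-.266)<.008 and abs(yaw)<.2
movep([x,y,.19],down(np.pi+yaw));move_l([x,y,.084],.12);grab(45);st('grab');move_l([x,y,.29],.15);st('up')
p=slot(.075,.0005);movep([*p,.29],down(np.pi+STAND[2]));st('over')
f=cam('wrist');print(rails(f).round(4))
print(move_l([*p,.175],.12,until_force=10));st()
print(move_l([*p,.138],.025,until_force=5));st('down')
a=cam('side')['img'][180:460,180:520];b=f['img']
cv2.imwrite('pics/redon.png',np.hstack([cv2.resize(a,(400,330)),cv2.resize(b,(400,330))])[:,:,::-1])
E
```

```text
[0.5067 0.2655] -0.025 -0.05 [0.0128 0.0309 0.0122]
[0.5074 0.2656] -0.033 -0.05 [0.0592 0.0394 0.0598]
0.5070474949225302 0.26557435222629777 -0.05039901757968357
grab 18.31 [0.5072 0.2657 0.0841] gap 0.156 gf 45.0 F [-1.   0.8  1.2]
up 19.83 [0.5065 0.2654 0.289 ] gap 0.156 gf 44.8 F [ 0.6  0.6 -2.2]
over 21.55 [ 0.6323 -0.1855  0.2901] gap 0.157 gf 44.7 F [ 0.6 -0.9 -2.3]
[[-0.088  -0.0475 -0.023   0.024   0.048 ]
 [-0.082  -0.0475 -0.023   0.0245  0.0475]
 [-0.076  -0.047  -0.023   0.0245  0.0475]
 [-0.07   -0.0475 -0.032   0.0245  0.048 ]
 [-0.064  -0.0475 -0.038   0.025   0.0475]
 [-0.028  -0.0395 -0.0235  0.025   0.047 ]
 [-0.022  -0.047  -0.0225  0.024   0.0475]
 [-0.016  -0.047  -0.0225  0.024   0.048 ]
 [-0.01   -0.0475 -0.023   0.0245  0.047 ]]
False
 22.71 [ 0.6327 -0.187   0.176 ] gap 0.159 gf 44.7 F [ 0.7  0.5 -1.1]
True
down 23.77 [ 0.6319 -0.1868  0.1461] gap 0.159 gf 45.5 F [0.5 0.9 3.8]
```

View pics/redon.png

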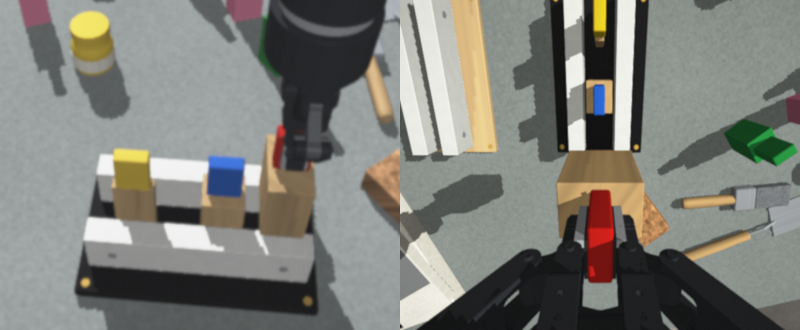

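Red touched at exactly rail-top height (146 - 84 = 62 mm), so it does not go in. I release it and check.

```bash
python3 - <<'E'
from h import *
let_go();sleep(.2);st('open');p=get_state()['position'];move_l([p[0],p[1],.29],.12)
movep([.50,.12,.32],down(np.pi-.27));sleep(.3);st()
a=cam('side')['img'][200:460,200:500];b=cam('scene')['img'][150:450,90:340]
cv2.imwrite('pics/fin.png',np.hstack([cv2.resize(a,(420,364)),cv2.resize(b,(303,364))])[:,:,::-1])
E
```

```text
open 24.72 [ 0.631  -0.1864  0.1448] gap 1.002 gf 0.0 F [ 0.1 -0.4 -0.2]
 27.64 [0.5004 0.1193 0.3197] gap 0.999 gf 0.0 F [ 0.3  0.1 -0.2]
```

View pics/fin.png

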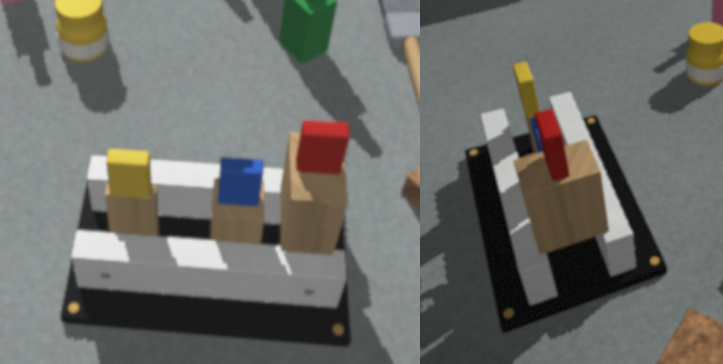

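Yellow and blue stand in the slot, and red stands upright across both rails (side crop (315,190)). The arm is clear, so I hand in.

```bash
python3 -c "
from cell import *
print(sign_off())"
```

```text
the job is handed in; nothing more can be done
None
```

The slot is 48 mm wide: the blue leaf went down into it beside the yellow one, the red leaf would not go in and stands upright across the rails, and the job is handed in (about 28 s on the robot's clock).

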